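# Slide the well plate under the imaging bridge

## Task

Of the two black well plates, push the shallow one into line with the open mouth of the low imaging bridge and slide it in under the beam until it rests flush against the end stop at the far end of the lane. Only push it from outside with your fingers while it stays flat on the worktop: do not grip, straddle, lift or tip it. Leave the tall deep-well block and everything else where it is.

Things in the scene. Friction and masses are not known exactly. Their poses are not given: they have to be found in the camera images.
- plate: the shallow well plate: flat black rectangular plate, 128 mm (its x) x 86 mm (its y) x 15 mm high, 12 x 8 small round grey wells on top, about 0.15 kg, loose, lying flat on the worktop at one side of the lane's line before the bridge, long side roughly along the lane (either end may go first). Origin: centre of its underside; z up.
- bridge: the imaging bridge, fixed on the worktop (place and heading vary). Origin: on the worktop under the middle of the beam; +x is the direction in which the plate is slid in, z up. Grey beam: 44 mm along x (-22 to +22), 130 mm across y, underside 19 mm, top 47 mm above the worktop (camera housing on it to 61 mm), on a pillar at each end. The plate slides on the worktop itself, with 4 mm headroom.
- mouth (a point): middle of the lane's open mouth, on the worktop, 45 mm before the bridge's origin (its -x side). Here the two rigid aluminium rails, 12 mm high, flare out to 124 mm clear width; from 22 mm before the origin to the stop the lane is 92 mm wide, 3 mm to spare each side of the plate.
- stop (a point): middle of the front face of the rigid end stop (12 mm high bar across the lane), on the worktop, 64 mm beyond the bridge's origin. With the plate against it, the plate's centre is at the bridge's origin and 42 mm of the plate sticks out in front of the beam.
- deep_block: bystander: black deep-well block, 128 x 86 x 44 mm, top full of square wells, same outline as the plate but three times as tall (it would not go under the bridge). It lies beside the lane's line on the other side than the plate. Origin: centre of its underside.
- dish: bystander: round petri dish, 60 mm across, 15 mm high, beside the bridge. Origin: centre of its underside.
- tape: bystander: yellow tape roll lying flat, 62 mm across, 19 mm high, on the other side of the bridge. Origin: centre of its underside.
- marker: bystander: felt marker lying flat, 12 x 132 x 14 mm, long along its y. Origin: centre of its underside.
- forceps: bystander: steel forceps lying flat, 13 x 131 x 8 mm, long along its y. Origin: centre of its underside.
- beaker: bystander: clear beaker, 53 mm across, 65 mm high. Origin: centre of its underside.
- conical: bystander: capped conical tube lying on its side, 34 x 114 x 34 mm, long along its y. Origin: centre of its underside.
- timer: bystander: small white bench timer, 52 x 66 x 16 mm. Origin: centre of its underside.
There are look-alikes about, which are no part of the job. Of the things shaped like the plate, the black one is meant.

How it is judged:
By the outcome, as a careful person would: the job done as asked, in the order asked, and still so for the second after the job is handed in, with the robot touching nothing.
It also fails if it takes over 51 s, if anything falls off the work surface, if the arm or the gripper's body presses on something with over 40 N, if the wrist force passes 120 N, or if a joint passes its speed limit or range.

## Robot

A 6-joint arm with a two-finger parallel gripper is mounted at the origin on a cart in front of the work surface, level with it; the furniture and walls round the work are solid. World frame = base frame: x ahead of the robot, y to its left, z up, the work surface at z = 0. Lengths are in m, angles in rad, forces in N, time in s.
With the tool pointing down it reaches from about 0.35 to 0.875 m from the base axis. Payload 15.5 kg.
Tool frame: the origin (TCP) lies on the mounting face of the last link; the fingertips stand 173 mm ahead of it and the grasp point (between the pads) lies 155 mm ahead of it; z points along the fingers, y is the line along which they close (so a half turn about z gives the same grasp; the last joint's range is limited). The gripper opens to 85 mm and grips with 20 to 120 N. Pads are 22 mm wide; open, the fingers measure 114 mm over their backs; the gripper's body (76 mm by 85 mm) begins 54 mm behind the grasp point. The pads swing forward as they close: fully open they stand 13 mm farther back than shut.
Start: joints at [-1.262, 0.494, 1.345, -0, 1.302, -0.096], TCP at [0.246, -0.574, 0.405] pointing down, gripper open.
Joint ranges: [-2.91, 2.91], [-0.82, 2.16], [0.22, 2.67], [-1.22, 4.37], [0.12, 2.79], [-3.08, 3.08]. Speed limits (rad/s): [1.89, 1.89, 2.57, 3.01, 3.01, 3.01].

## Interface

Orientations are given as a rotation vector (axis times angle).
In Python, from plant import manip gives the robot as it stands.
- The arm moves only by the shell command python3 -m pendant 'ROWS' [FORCE]. ROWS is JSON, a list of rows, each an object with "dp": the shift along the tool's x, y, z in mm, a list of three; "yaw": the turn about the tool's z in degrees; "fingers": the closure, from -1 (fully open) to 1 (shut). A call has 1 to 20 rows; each row shifts and turns the commanded pose from where the row before left it, along the tool's axes as they then stand; what a row does not reach is not made up. A row lasts 1/8 s, in which the tool goes at most 62.5 mm and 10.7 degrees, less where a joint would pass 70% of its speed; a pose out of reach is approached as far as the arm can. A call is refused whole if a number of a shift passes 62.5 or a number of a turn 10.7, either way. A call with a gripper value outside its range is refused whole. The fingers move at their own pace and stop on an object; FORCE is the grip in N (left out, the last holds). Time passes only in rows, so rows that do not move let the fingers close. It gives the time, the measured TCP pose, the force, the opening and the grip force at its end, in the units of the state.
- manip.sense(): the state, without advancing time (a new reading comes with each control period).
- manip.camera(name): name is "side" or "top"; returns the picture (480x640x3 uint8, blue, green, red); there is no depth.
- manip.get_calibration(name): a dict with "fx", "fy", "cx", "cy" (pixels), "k1" (the pictures are not rectified: a ray, as slopes to the right and down, at radius r is drawn at 1 + k1 r^2 times it, then the intrinsics apply), "origin" and "rotation" of the camera in the world. Camera axes: x right, y down, z forward; pixel columns grow to the right and rows downward; lengths in m; the calibration is good to about 2 mm. A picture is of the moment at which its call begins. get_calibration takes no time and is no camera call.
- manip.job_done(): hands the job in; it is judged then, once.
Trained networks look in the newest picture that a camera, given by its name, has taken for a name from the list of things; names that differ only in an ending like _2 or _b are one class to them, and where a whole thing is asked for, a point or a joint stands for the part that bears it (a point fixed in the world has none). Each returns a list of dicts, best first, with "confidence" (0 to 1); they miss things now and then, are a little off and sometimes report something else, mostly with a low value. They report only what shows in the picture. A call takes as long as a camera call. They do not tell look-alikes from the thing itself.
- manip.find_in(camera, thing): "uv" ([column, row] in pixels, amid what is visible of it).
The state is a dict: "t": time; "joint_positions": joint angles; "joint_vel": joint speeds; "effort": joint torques, N m; "tcp_pos": TCP position; "tool_rot": TCP orientation; "force": force on the tool from outside, world axes, zero at the start; "moment": the same for the moment, N m; "finger_gap": opening from 0.0 (shut) to 1.0 (fully open); "gripper_force": force on a finger pad.
Only numpy, scipy, OpenCV 4.12 (cv2) and the standard library are available. Lean on these libraries where they do the work, as an engineer would, in place of code of your own. Each camera call takes 0.05 s, during which the arm holds its last target. There are 200 camera calls.

## Working session

There is one attempt and no reset: what is moved stays moved. The work goes in short steps, Python scripts to look and compute and a shell command to move; the robot and the scene stay as the last step left them, time stands still between calls to the robot, and variables do not carry over. Pictures are saved under pics/ and viewed, at most 10 in all, crops included, and the job is handed in when it is done.

```bash
mkdir -p pics; cat > h.py <<'E'
import numpy as np,cv2
from plant import manip
def cal(n):
    c=manip.get_calibration(n);return c,np.array(c["origin"]),np.array(c["rotation"])
def ray(n,uv):
    c,o,R=cal(n);d=np.array([(uv[0]-c["cx"])/c["fx"],(uv[1]-c["cy"])/c["fy"]]);s=d.copy()
    for _ in range(20): s=d/(1+c["k1"]*(s@s))
    return o,R@np.array([s[0],s[1],1])
def px2w(n,uv,z=0):
    o,d=ray(n,uv);return (o+d*(z-o[2])/d[2])[:2]
def w2px(n,p):
    c,o,R=cal(n);q=R.T@(np.array(p)-o);s=q[:2]/q[2];s=s*(1+c["k1"]*(s@s))
    return np.array([c["fx"]*s[0]+c["cx"],c["fy"]*s[1]+c["cy"]])
E
python3 - <<'E'
from h import *
for n in("top","side"):
    cv2.imwrite(f"pics/{n}0.png",manip.camera(n))
    print(n,manip.get_calibration(n))
for t in["plate","bridge","deep_block","dish","tape","marker","forceps","beaker","conical","timer"]:
    print(t,[(np.round(r["uv"]).tolist(),round(r["confidence"],2),px2w("top",r["uv"]).round(3).tolist()) for r in manip.find_in("top",t)])
print(manip.sense())
E
```

```text
top {'fx': 611.2738332202991, 'fy': 611.2738332202991, 'cx': 326.02894956357454, 'cy': 245.7999087622853, 'k1': -0.11215237536969691, 'origin': array([ 0.3686718 , -0.11460317,  1.61008199]), 'rotation': array([-2.16869427,  2.14149198, -0.11249084])}
side {'fx': 592.4971397862766, 'fy': 592.4971397862766, 'cx': 318.05031005934956, 'cy': 247.58986574996842, 'k1': -0.12433664808756198, 'origin': array([0.34189035, 1.09973323, 1.60769497]), 'rotation': array([-0.28733038,  2.90417433, -0.9947925 ])}Traceback (most recent call last):
  File "<stdin>", line 6, in <module>
  File "h.py", line 10, in px2w
    o,d=ray(n,uv);return (o+d*(z-o[2])/d[2])[:2]
                                       ~^^^
IndexError: invalid index to scalar variable.
```

View pics/top0.png

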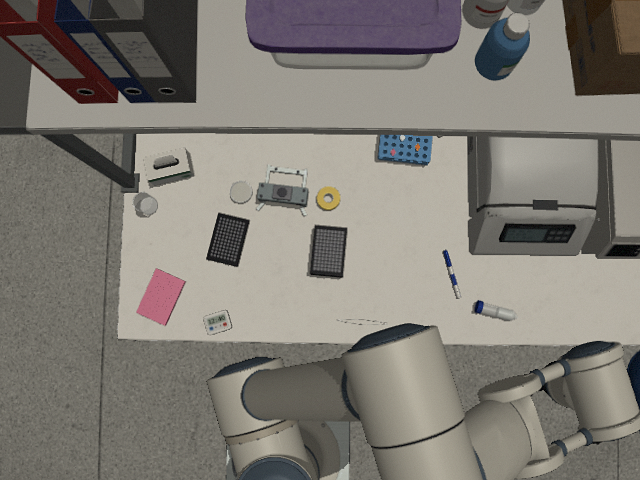

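View pics/side0.png

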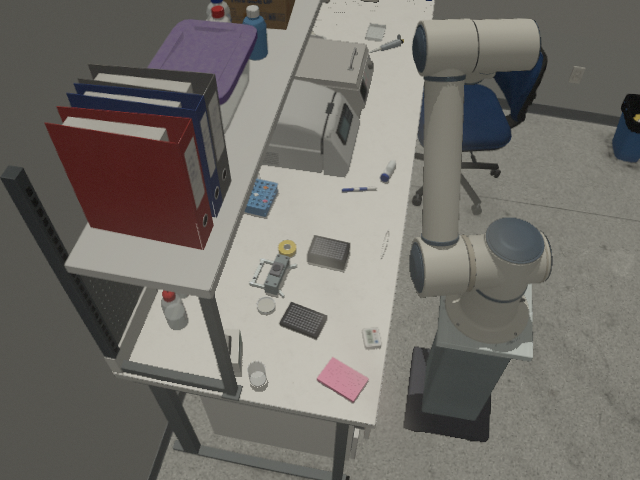

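The top picture shows two black candidates: (228,240) and (328,251). The bridge is at (283,190), with its mouth towards the robot. In the side view the one at (303,320) looks thin and the one at (329,252) tall. I'll fix the rotation-vector handling and confirm with an enlarged crop.

```bash
sed -i 's/np.array(c\["rotation"\])$/cv2.Rodrigues(np.array(c["rotation"]))[0]/' h.py
python3 - <<'E'
from h import *
for t in["plate","bridge","deep_block","dish","tape"]:
    for n in("top","side"):
        print(t,n,[(np.round(r["uv"]).tolist(),round(r["confidence"],2),px2w(n,r["uv"]).round(3).tolist()) for r in manip.find_in(n,t)])
a=cv2.imread("pics/top0.png")[150:290,190:365];b=cv2.imread("pics/side0.png")[220:350,235:365]
a=cv2.resize(a,None,fx=4,fy=4,interpolation=cv2.INTER_CUBIC)
cv2.imwrite("pics/topc.png",a);
cv2.imwrite("pics/sidec.png",cv2.resize(b,None,fx=4.5,fy=4.5,interpolation=cv2.INTER_CUBIC))
s=manip.sense();print(s["t"],s["tcp_pos"],s["tool_rot"],cv2.Rodrigues(np.array(s["tool_rot"]))[0].round(3))
E
```

```text
plate top [([161.0, 299.0], 0.67, [0.411, 0.343]), ([230.0, 242.0], 0.57, [0.564, 0.164]), ([284.0, 194.0], 0.27, [0.698, 0.022])]
plate side [([305.0, 320.0], 0.92, [0.559, 0.167]), ([339.0, 380.0], 0.64, [0.419, 0.348]), ([274.0, 272.0], 0.61, [0.699, 0.007])]
bridge top [([284.0, 191.0], 0.76, [0.706, 0.023])]
bridge side [([257.0, 372.0], 0.63, [0.662, 0.37]), ([274.0, 274.0], 0.55, [0.698, 0.013])]
deep_block top [([241.0, 191.0], 0.67, [0.703, 0.139]), ([330.0, 253.0], 0.66, [0.539, -0.103])]
deep_block side [([327.0, 253.0], 0.72, [0.54, -0.107])]
dish top [([240.0, 193.0], 0.74, [0.699, 0.142])]
dish side [([265.0, 308.0], 0.82, [0.695, 0.147]), ([302.0, 321.0], 0.67, [0.568, 0.171])]
tape top [([328.0, 196.0], 0.75, [0.691, -0.096])]
tape side [([289.0, 248.0], 0.77, [0.672, -0.105])]
0.65 [ 0.24614548 -0.57448875  0.4046924 ] [3.07743828e+00 6.31503232e-01 4.40255360e-06] [[ 0.919  0.394  0.   ]
 [ 0.394 -0.919 -0.   ]
 [-0.     0.    -1.   ]]
```

View pics/topc.png

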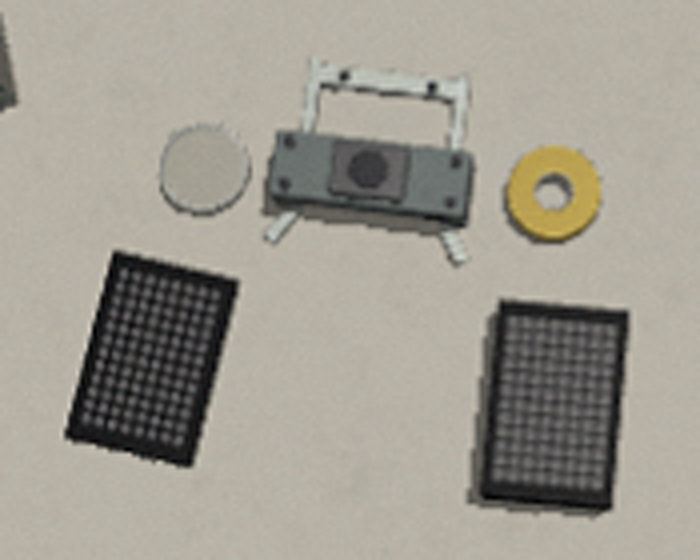

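View pics/sidec.png

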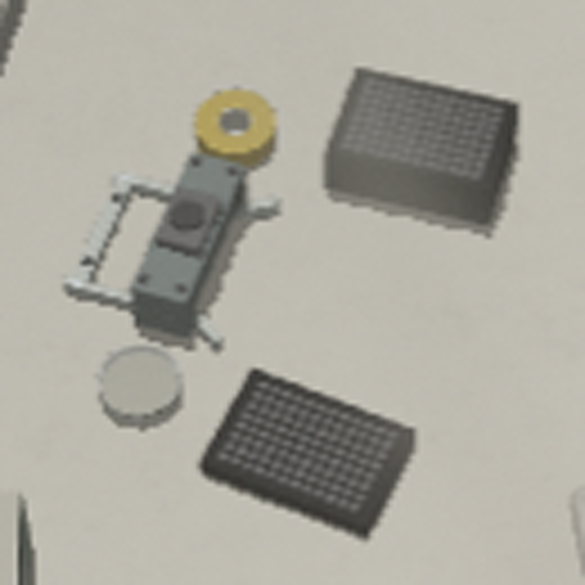

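The candidates are the black one at (228,240), thin with round wells, the black one at (328,251), clearly tall with shadowed sides, and the pink plate at (161,298). The shallow black one at (228,240) is the plate. I'll take the poses from the crop corners.

```bash
cat >> h.py <<'E'
from scipy.optimize import least_squares
def fit(n,corn,pix,p0):
    """pose x,y,th from body points (m) and pixels"""
    corn=np.array(corn,float)
    def f(p):
        c,s=np.cos(p[2]),np.sin(p[2])
        return np.concatenate([w2px(n,[p[0]+c*q[0]-s*q[1],p[1]+s*q[0]+c*q[1],q[2]])-u for q,u in zip(corn,pix)])
    r=least_squares(f,p0);return r.x,np.abs(r.fun).max()
E
python3 - <<'E'
from h import *
t=lambda L:np.array(L)/4+[190,150]
def show(k,r):print(k,r[0][:2].round(4),np.degrees(r[0][2]).round(1),"res",round(r[1],2))
P=[(.064,.043,.015),(.064,-.043,.015),(-.064,-.043,.015),(-.064,.043,.015)]
show("plate",fit("top",P,t([(113,251),(239,280),(192,466),(66,438)]),[.56,.16,-.2]))
D=[(a,b,.044) for a,b,_ in P]
show("deep",fit("top",D,t([(500,299),(629,312),(612,508),(484,498)]),[.54,-.1,0]))
B=[(.022,.065,.047),(.022,-.065,.047),(-.022,-.065,.047),(-.022,.065,.047)]
show("beam",fit("top",B,t([(277,130),(474,152),(468,222),(267,205)]),[.7,.02,-.1]))
R=[(-.045,.065,.012),(-.045,-.065,.012),(.064,.046,.012),(.064,-.046,.012)]
show("rails",fit("top",R,t([(270,240),(460,262),(315,82),(463,99)]),[.7,.02,-.1]))
for n in("side",):
    print("plate side check",w2px(n,[.56,.165,.015]))
s=lambda L:np.array(L)/4.5+[235,220]
show("plateS",fit("side",P,s([(203,466),(253,369),(413,430),(367,535)]),[.56,.16,-.2]))
show("beamS",fit("side",B,s([(135,295),(193,155),(246,165),(195,305)]),[.7,.02,-.1]))
E
```

```text
plate [0.5695 0.1661] -12.2 res 0.25
deep [ 0.5393 -0.1014] -4.1 res 0.74
beam [0.6861 0.0209] -5.1 res 1.18
rails [0.6884 0.0214] -6.6 res 1.72
plate side check [305.03870066 317.31615314]
plateS [0.5626 0.1747] -12.5 res 1.14
beamS [0.6782 0.0301] -3.9 res 0.62
```

Top and side agree on plate relative to bridge: about 130 mm before it, 134 mm to the left, and 7° off its heading. I'll go to the plate's outer side, half-close the fingers (outer width under 86 mm) and set the yaw so both fingers push the long side.

```bash
python3 -m pendant '[{"dp":[31.5,-31.7,0],"yaw":0,"fingers":0},{"dp":[31.5,-31.7,0],"yaw":0,"fingers":0},{"dp":[31.5,-31.7,0],"yaw":0,"fingers":0},{"dp":[31.5,-31.7,0],"yaw":0,"fingers":0},{"dp":[31.5,-31.7,0],"yaw":0,"fingers":0},{"dp":[31.5,-31.7,0],"yaw":0,"fingers":0},{"dp":[31.5,-31.7,0],"yaw":0,"fingers":0},{"dp":[31.5,-31.7,0],"yaw":0,"fingers":0},{"dp":[31.5,-31.7,0],"yaw":0,"fingers":0},{"dp":[31.5,-31.7,0],"yaw":0,"fingers":0},{"dp":[31.5,-31.7,0],"yaw":0,"fingers":0},{"dp":[31.5,-31.7,0],"yaw":0,"fingers":0},{"dp":[31.5,-31.7,0],"yaw":0,"fingers":0},{"dp":[31.5,-31.7,0],"yaw":0,"fingers":0},{"dp":[31.5,-31.7,0],"yaw":0,"fingers":0},{"dp":[31.5,-31.7,0],"yaw":0,"fingers":0},{"dp":[31.5,-31.7,0],"yaw":0,"fingers":0},{"dp":[31.5,-31.7,0],"yaw":0,"fingers":0},{"dp":[31.5,-31.7,0],"yaw":0,"fingers":0},{"dp":[31.5,-31.7,0],"yaw":0,"fingers":0}]'
python3 -m pendant '[{"dp":[0,0,20],"yaw":-10.2,"fingers":0},{"dp":[0,0,20],"yaw":-10.2,"fingers":0},{"dp":[0,0,20],"yaw":-10.2,"fingers":0},{"dp":[0,0,20],"yaw":-10.2,"fingers":0},{"dp":[0,0,20],"yaw":-10.2,"fingers":0},{"dp":[0,0,20],"yaw":-10.2,"fingers":0},{"dp":[0,0,0],"yaw":0,"fingers":0}]'
```

```text
t: 3.15
tcp_pos: [0.5759, 0.2579, 0.4048]
tool_rot: [3.077, 0.632, 0.0]
force: [0.8, 0.0, 0.1]
finger_gap: 0.498
gripper_force: 0.0
t: 4.03
tcp_pos: [0.5752, 0.2562, 0.2835]
tool_rot: [-2.328, -2.108, 0.004]
force: [0.1, -0.5, -0.3]
finger_gap: 0.497
gripper_force: 0.0
```

```bash
python3 -m pendant '[{"dp":[0,0,30],"yaw":0,"fingers":0},{"dp":[0,0,30],"yaw":0,"fingers":0},{"dp":[0,0,25],"yaw":0,"fingers":0},{"dp":[0,0,0],"yaw":0,"fingers":0}]'
python3 - <<'E'
from h import *
a=manip.camera("side")[220:350,235:365];b=manip.camera("top")[150:290,190:340]
a=cv2.resize(a,(400,400),interpolation=cv2.INTER_CUBIC);b=cv2.resize(b,(400,373),interpolation=cv2.INTER_CUBIC)
b=cv2.copyMakeBorder(b,0,27,0,0,0)
cv2.imwrite("pics/near.png",np.hstack([a,b]))
E
```

```text
t: 4.53
tcp_pos: [0.5753, 0.2563, 0.1991]
tool_rot: [-2.331, -2.105, 0.003]
force: [-0.7, -0.2, -0.4]
finger_gap: 0.503
gripper_force: 0.0
```

View pics/near.png

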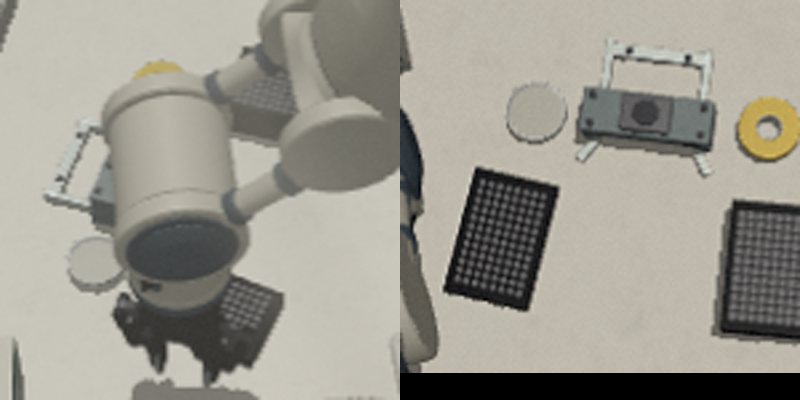

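The side view (left) shows both fingertips at about (155,365) and (208,380), outside the plate's outer long side. The plate is unmoved at its place. Now I'll lower gently, watching the force.

```bash
python3 -m pendant '[{"dp":[0,0,7],"yaw":0,"fingers":0},{"dp":[0,0,7],"yaw":0,"fingers":0},{"dp":[0,0,4],"yaw":0,"fingers":0},{"dp":[0,0,0],"yaw":0,"fingers":0}]'
python3 -m pendant '[{"dp":[0,0,2],"yaw":0,"fingers":0},{"dp":[0,0,0],"yaw":0,"fingers":0}]'
python3 -m pendant '[{"dp":[0,0,2],"yaw":0,"fingers":0},{"dp":[0,0,0],"yaw":0,"fingers":0}]'
```

```text
t: 5.12
tcp_pos: [0.5754, 0.2564, 0.1814]
tool_rot: [-2.327, -2.11, 0.001]
force: [0.0, 0.4, 0.5]
finger_gap: 0.499
gripper_force: 0.0
t: 5.38
tcp_pos: [0.5756, 0.2564, 0.1796]
tool_rot: [-2.327, -2.11, 0.0]
force: [0.1, -0.2, 0.3]
finger_gap: 0.499
gripper_force: 0.0
t: 5.62
tcp_pos: [0.5755, 0.2564, 0.1775]
tool_rot: [-2.327, -2.11, 0.0]
force: [-0.5, 0.7, -0.1]
finger_gap: 0.5
gripper_force: 0.0
```

```bash
python3 -m pendant '[{"dp":[0,0,1.5],"yaw":0,"fingers":0},{"dp":[0,0,0],"yaw":0,"fingers":0}]'|grep -E "pos|force"
python3 -m pendant '[{"dp":[0,0,1.5],"yaw":0,"fingers":0},{"dp":[0,0,0],"yaw":0,"fingers":0}]'|grep -E "pos|force"
```

```text
tcp_pos: [0.5755, 0.2564, 0.1761]
force: [0.1, -0.0, -0.8]
gripper_force: 0.0
tcp_pos: [0.5755, 0.2564, 0.1746]
force: [0.5, -0.2, -0.4]
gripper_force: 0.0
```

```bash
python3 -m pendant '[{"dp":[0,0,1.5],"yaw":0,"fingers":0},{"dp":[0,0,0],"yaw":0,"fingers":0}]'|grep -E "pos|force"
python3 -m pendant '[{"dp":[0,0,1],"yaw":0,"fingers":0},{"dp":[0,0,0],"yaw":0,"fingers":0}]'|grep -E "pos|force"
```

```text
tcp_pos: [0.5755, 0.2564, 0.1731]
force: [0.5, 0.8, 0.9]
gripper_force: 0.0
tcp_pos: [0.5755, 0.2564, 0.1721]
force: [0.9, -0.4, -0.2]
gripper_force: 0.0
```

Still no table contact, so the tips are a few mm above the surface and below the plate's top. Pushing sideways, then a look.

```bash
python3 -m pendant '[{"dp":[-7.5,0,0],"yaw":0,"fingers":0},{"dp":[-7.5,0,0],"yaw":0,"fingers":0},{"dp":[-7.5,0,0],"yaw":0,"fingers":0},{"dp":[-7.5,0,0],"yaw":0,"fingers":0},{"dp":[-7.5,0,0],"yaw":0,"fingers":0},{"dp":[-7.5,0,0],"yaw":0,"fingers":0},{"dp":[-7.5,0,0],"yaw":0,"fingers":0},{"dp":[-7.5,0,0],"yaw":0,"fingers":0},{"dp":[-7.5,0,0],"yaw":0,"fingers":0},{"dp":[-7.5,0,0],"yaw":0,"fingers":0},{"dp":[-7.5,0,0],"yaw":0,"fingers":0},{"dp":[-7.5,0,0],"yaw":0,"fingers":0},{"dp":[-7.5,0,0],"yaw":0,"fingers":0},{"dp":[-7.5,0,0],"yaw":0,"fingers":0},{"dp":[-7.5,0,0],"yaw":0,"fingers":0},{"dp":[-7.5,0,0],"yaw":0,"fingers":0},{"dp":[-7.5,0,0],"yaw":0,"fingers":0},{"dp":[-7.5,0,0],"yaw":0,"fingers":0},{"dp":[-6,0,0],"yaw":0,"fingers":0},{"dp":[0,0,0],"yaw":0,"fingers":0}]'
python3 - <<'E'
from h import *
b=manip.camera("top");cv2.imwrite("pics/top1.png",b);b=b[150:290,190:365]
cv2.imwrite("pics/push1.png",cv2.resize(b,None,fx=4,fy=4,interpolation=cv2.INTER_CUBIC))
E
```

```text
t: 9.12
tcp_pos: [0.5617, 0.1156, 0.1721]
tool_rot: [-2.328, -2.11, 0.0]
force: [0.4, -0.7, -0.6]
finger_gap: 0.497
gripper_force: 0.0
```

View pics/push1.png

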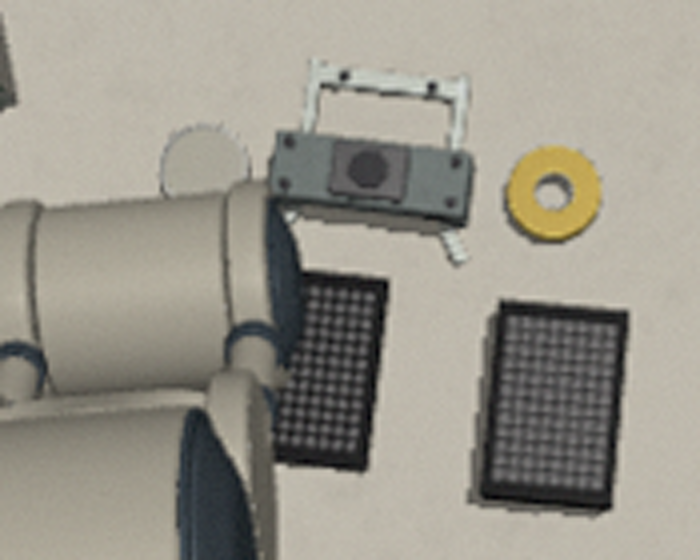

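The plate has aligned and moved over; its right edge runs from (388,282) to (365,470) in the crop, and the block is untouched.

```bash
cat > m.py <<'E'
from h import *
t=lambda L:np.array(L)/4+[190,150]
B=[(.022,.065,.047),(.022,-.065,.047),(-.022,-.065,.047),(-.022,.065,.047),(-.045,-.067,.012),(-.045,.067,.012),(.076,.052,.012),(.076,-.052,.012)]
b,r=fit("top",B,t([(277,130),(474,152),(468,222),(267,205),(457,265),(268,240),(312,58),(468,76)]),[.7,.02,-.1])
print("bridge",b[:2].round(4),np.degrees(b[2]).round(2),r.round(2))
def rel(p):
    c,s=np.cos(b[2]),np.sin(b[2]);d=p[:2]-b[:2]
    return (1000*np.array([c*d[0]+s*d[1],-s*d[0]+c*d[1]])).round(1),np.degrees(p[2]-b[2]).round(1)
E
python3 - <<'E'
from m import *
p,r=fit("top",[(.064,-.043,.015),(-.064,-.043,.015)],t([(388,282),(365,470)]),[.56,.05,-.1]);print(p,r,rel(p))
s=manip.sense();print("tool",rel(np.append(s["tcp_pos"][:2],0)))
E
```

```text
bridge [0.688  0.0218] -6.12 2.28
[ 0.56404519  0.06009428 -0.09962723] 0.4903976304901221 (array([-127.3,   24.9]), np.float64(0.4))
tool (array([-135.6,   80. ]), np.float64(6.1))
```

```bash
python3 -m pendant '[{"dp":[-5,0,0],"yaw":0,"fingers":0},{"dp":[-5,0,0],"yaw":0,"fingers":0},{"dp":[-5,0,0],"yaw":0,"fingers":0},{"dp":[-5,0,0],"yaw":0,"fingers":0},{"dp":[-3,0,0],"yaw":0,"fingers":0},{"dp":[-2,0,0],"yaw":0,"fingers":0},{"dp":[0,0,0],"yaw":0,"fingers":0},{"dp":[15,0,0],"yaw":0,"fingers":0},{"dp":[20,0,0],"yaw":0,"fingers":0},{"dp":[20,0,-20],"yaw":0,"fingers":0},{"dp":[0,0,-30],"yaw":0,"fingers":0},{"dp":[0,0,-30],"yaw":0,"fingers":0},{"dp":[0,0,-20],"yaw":0,"fingers":0},{"dp":[0,0,0],"yaw":0,"fingers":0}]'
python3 - <<'E'
from m import *
s=manip.sense();print("tool",rel(np.append(s["tcp_pos"][:2],0)))
E
```

```text
t: 10.92
tcp_pos: [0.565, 0.1474, 0.2735]
tool_rot: [2.325, 2.11, 0.004]
force: [-0.1, 0.8, -0.9]
finger_gap: 0.501
gripper_force: 0.0
bridge [0.688  0.0218] -6.12 2.28
tool (array([-135.7,  111.7]), np.float64(6.1))
```

```bash
python3 -m pendant '[{"dp":[-28,-21.5,0],"yaw":0,"fingers":0},{"dp":[-28,-21.5,0],"yaw":0,"fingers":0},{"dp":[-28,-21.5,0],"yaw":0,"fingers":0},{"dp":[-28,-21.5,0],"yaw":0,"fingers":0},{"dp":[0,0,0],"yaw":10,"fingers":0},{"dp":[0,0,0],"yaw":10,"fingers":0},{"dp":[0,0,0],"yaw":10,"fingers":0},{"dp":[0,0,0],"yaw":10,"fingers":0},{"dp":[0,0,0],"yaw":10,"fingers":0},{"dp":[0,0,0],"yaw":10,"fingers":0},{"dp":[0,0,0],"yaw":10,"fingers":0},{"dp":[0,0,0],"yaw":10,"fingers":0},{"dp":[0,0,0],"yaw":10.3,"fingers":0},{"dp":[0,0,0],"yaw":0,"fingers":0}]'
python3 - <<'E'
from m import *
s=manip.sense();R=cv2.Rodrigues(np.array(s["tool_rot"]))[0];print("tool",rel(np.append(s["tcp_pos"][:2],np.arctan2(R[1,0],R[0,0]))))
b=manip.camera("top");cv2.imwrite("pics/top2.png",b);b=b[150:290,190:365]
cv2.imwrite("pics/push2.png",cv2.resize(b,None,fx=4,fy=4,interpolation=cv2.INTER_CUBIC))
E
```

```text
t: 12.68
tcp_pos: [0.4681, 0.0434, 0.2715]
tool_rot: [3.138, -0.16, -0.002]
force: [-0.2, -0.1, -0.3]
finger_gap: 0.498
gripper_force: 0.0
bridge [0.688  0.0218] -6.12 2.28
tool (array([-221. ,   -1.9]), np.float64(0.3))
```

View pics/push2.png

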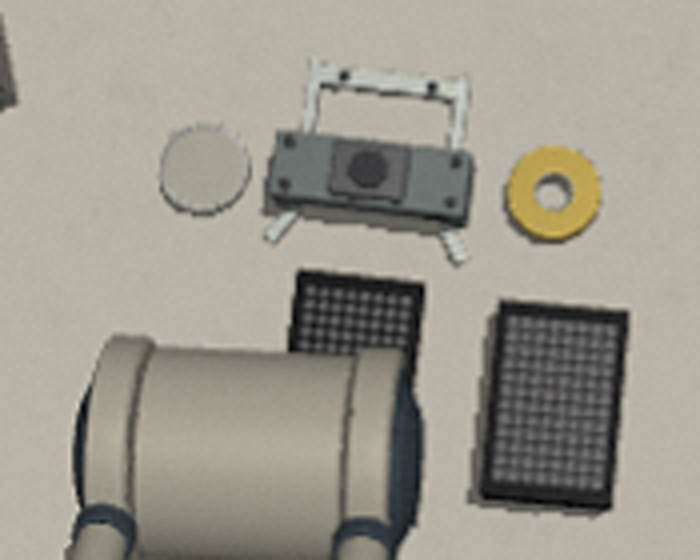

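The plate's front edge runs (296,271)–(425,285), nearly centred between the flares at (270,240) and (458,262).

```bash
python3 - <<'E'
from m import *
p,r=fit("top",[(.064,.043,.015),(.064,-.043,.015)],t([(296,271),(425,285)]),[.56,.03,-.1]);print(p,r,rel(p))
# lane direction checks: midpoints of lane features -> world
for a,c,z in[((277,130),(474,152),.047),((267,205),(468,222),.047),((268,240),(457,265),.012),((315,82),(463,99),.012),((312,58),(468,76),.012)]:
    A,C=[px2w("top",t([q])[0],z) for q in(a,c)];m=(A+C)/2;d=A-C;print(m.round(4),np.degrees(np.arctan2(-d[0],d[1])).round(1),np.linalg.norm(d).round(3))
E
```

```text
bridge [0.688  0.0218] -6.12 2.28
[ 0.56093774  0.03567843 -0.09836566] 0.027536953190576696 (array([-127.8,    0.3]), np.float64(0.5))
[0.7102 0.0189] -6.0 0.13
[0.662 0.023] -4.3 0.132
[0.6423 0.0288] -7.0 0.127
[0.7524 0.0135] -6.2 0.1
[0.7686 0.0132] -6.2 0.106
```

```bash
python3 -m pendant '[{"dp":[0,-2,20],"yaw":0,"fingers":0},{"dp":[0,0,30],"yaw":0,"fingers":0},{"dp":[0,0,25],"yaw":0,"fingers":0},{"dp":[0,0,15],"yaw":0,"fingers":0},{"dp":[0,0,9],"yaw":0,"fingers":0},{"dp":[0,0,0],"yaw":0,"fingers":0}]'
python3 -m pendant '[{"dp":[6,0,0],"yaw":0,"fingers":0},{"dp":[6,0,0],"yaw":0,"fingers":0},{"dp":[6,0,0],"yaw":0,"fingers":0},{"dp":[6,0,0],"yaw":0,"fingers":0},{"dp":[6,0,0],"yaw":0,"fingers":0},{"dp":[6,0,0],"yaw":0,"fingers":0},{"dp":[6,0,0],"yaw":0,"fingers":0},{"dp":[6,0,0],"yaw":0,"fingers":0},{"dp":[6,0,0],"yaw":0,"fingers":0},{"dp":[6,0,0],"yaw":0,"fingers":0},{"dp":[0,0,0],"yaw":0,"fingers":0}]'
python3 - <<'E'
from m import *
s=manip.sense();R=cv2.Rodrigues(np.array(s["tool_rot"]))[0];print("tool",rel(np.append(s["tcp_pos"][:2],np.arctan2(R[1,0],R[0,0]))))
b=manip.camera("top");cv2.imwrite("pics/top3.png",b);b=b[150:290,190:365]
cv2.imwrite("pics/push3.png",cv2.resize(b,None,fx=4,fy=4,interpolation=cv2.INTER_CUBIC))
E
```

```text
t: 13.48
tcp_pos: [0.4683, 0.045, 0.1728]
tool_rot: [3.138, -0.159, -0.001]
force: [0.5, -0.4, 0.2]
finger_gap: 0.496
gripper_force: 0.0
t: 14.85
tcp_pos: [0.5287, 0.0386, 0.1732]
tool_rot: [-3.137, 0.162, -0.002]
force: [-0.8, 1.1, -0.2]
finger_gap: 0.502
gripper_force: 0.0
bridge [0.688  0.0218] -6.12 2.28
tool (array([-160.1,   -0.2]), np.float64(0.2))
```

View pics/push3.png

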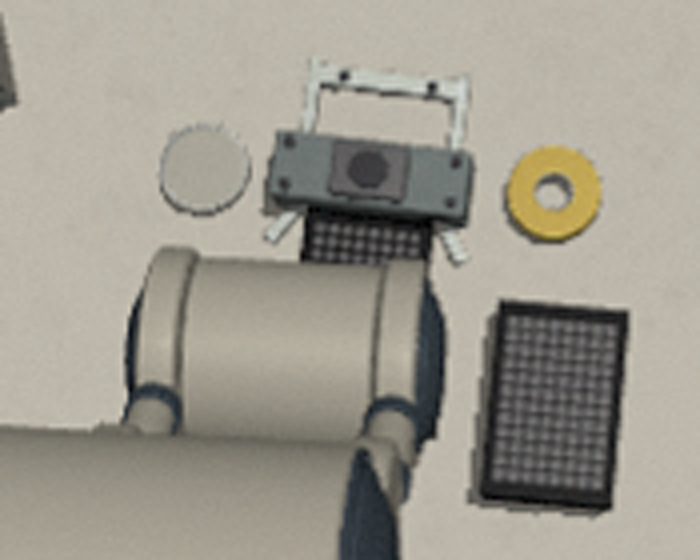

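The plate is in the mouth, centred between the rails, with its front edge at the beam, (305,212)–(432,225). Continuing.

```bash
python3 -m pendant '[{"dp":[4,0,0],"yaw":0,"fingers":0},{"dp":[4,0,0],"yaw":0,"fingers":0},{"dp":[4,0,0],"yaw":0,"fingers":0},{"dp":[4,0,0],"yaw":0,"fingers":0},{"dp":[4,0,0],"yaw":0,"fingers":0},{"dp":[4,0,0],"yaw":0,"fingers":0},{"dp":[4,0,0],"yaw":0,"fingers":0},{"dp":[0,0,0],"yaw":0,"fingers":0}]' | grep -E "t:|pos|force"
python3 -m pendant '[{"dp":[4,0,0],"yaw":0,"fingers":0},{"dp":[4,0,0],"yaw":0,"fingers":0},{"dp":[4,0,0],"yaw":0,"fingers":0},{"dp":[4,0,0],"yaw":0,"fingers":0},{"dp":[4,0,0],"yaw":0,"fingers":0},{"dp":[4,0,0],"yaw":0,"fingers":0},{"dp":[4,0,0],"yaw":0,"fingers":0},{"dp":[4,0,0],"yaw":0,"fingers":0},{"dp":[4,0,0],"yaw":0,"fingers":0},{"dp":[4,0,0],"yaw":0,"fingers":0},{"dp":[4,0,0],"yaw":0,"fingers":0},{"dp":[4,0,0],"yaw":0,"fingers":0},{"dp":[0,0,0],"yaw":0,"fingers":0}]' | grep -E "t:|pos|force"
python3 - <<'E'
from m import *
s=manip.sense();print("tool",rel(np.append(s["tcp_pos"][:2],0)))
E
```

```text
t: 15.9
tcp_pos: [0.5563, 0.0357, 0.1732]
tool_rot: [-3.137, 0.162, -0.001]
force: [0.2, 1.2, -0.4]
gripper_force: 0.0
t: 17.52
tcp_pos: [0.6041, 0.0308, 0.1732]
tool_rot: [-3.137, 0.162, -0.001]
force: [0.2, -0.6, -0.5]
gripper_force: 0.0
bridge [0.688  0.0218] -6.12 2.28
tool (array([-84.4,   0. ]), np.float64(6.1))
```

About 9 mm left. Small steps until the stop shows in the force.

```bash
python3 -m pendant '[{"dp":[2,0,0],"yaw":0,"fingers":0},{"dp":[2,0,0],"yaw":0,"fingers":0},{"dp":[2,0,0],"yaw":0,"fingers":0},{"dp":[0,0,0],"yaw":0,"fingers":0}]' | grep -E "t:|pos|force"
python3 -m pendant '[{"dp":[1.5,0,0],"yaw":0,"fingers":0},{"dp":[0,0,0],"yaw":0,"fingers":0}]' | grep -E "pos|force"
python3 -m pendant '[{"dp":[1,0,0],"yaw":0,"fingers":0},{"dp":[0,0,0],"yaw":0,"fingers":0}]' | grep -E "pos|force"
```

```text
t: 18.02
tcp_pos: [0.6099, 0.0302, 0.1732]
tool_rot: [3.137, -0.162, 0.001]
force: [0.6, -0.4, -0.1]
gripper_force: 0.0
tcp_pos: [0.6112, 0.0301, 0.1732]
force: [-1.3, 0.1, 1.2]
gripper_force: 0.4
tcp_pos: [0.6122, 0.03, 0.1732]
force: [-1.0, 0.2, 0.9]
gripper_force: 0.6
```

```bash
for i in 1; do python3 -m pendant '[{"dp":[1,0,0],"yaw":0,"fingers":0},{"dp":[0,0,0],"yaw":0,"fingers":0}]' | grep -E "pos|force"
python3 -m pendant '[{"dp":[1,0,0],"yaw":0,"fingers":0},{"dp":[0,0,0],"yaw":0,"fingers":0}]' | grep -E "pos|force"
python3 -m pendant '[{"dp":[1,0,0],"yaw":0,"fingers":0},{"dp":[0,0,0],"yaw":0,"fingers":0}]' | grep -E "pos|force"; done
```

```text
tcp_pos: [0.6129, 0.0299, 0.1731]
force: [-4.1, -0.0, 2.1]
gripper_force: 1.8
tcp_pos: [0.6133, 0.0299, 0.1731]
force: [-8.1, 0.6, 5.7]
gripper_force: 4.4
tcp_pos: [0.6136, 0.0299, 0.173]
force: [-12.8, 2.1, 10.4]
gripper_force: 6.8
```

The force climbs steadily at the expected place, so that is the stop. Back off straight, lift and check.

```bash
python3 -m pendant '[{"dp":[-2,0,0],"yaw":0,"fingers":0},{"dp":[-3,0,0],"yaw":0,"fingers":0},{"dp":[-15,0,0],"yaw":0,"fingers":0},{"dp":[-20,0,0],"yaw":0,"fingers":0},{"dp":[-10,0,-30],"yaw":0,"fingers":0},{"dp":[-20,0,-40],"yaw":0,"fingers":0},{"dp":[-25,20,-40],"yaw":0,"fingers":0},{"dp":[-25,40,-30],"yaw":0,"fingers":0},{"dp":[0,45,0],"yaw":0,"fingers":0},{"dp":[0,45,0],"yaw":0,"fingers":0},{"dp":[0,45,0],"yaw":0,"fingers":0},{"dp":[0,45,0],"yaw":0,"fingers":0},{"dp":[0,0,0],"yaw":0,"fingers":0}]'
python3 - <<'E'
from m import *
b=manip.camera("top");cv2.imwrite("pics/top4.png",b);a=manip.camera("side")[220:350,235:365]
b=cv2.resize(b[155:230,240:315],(400,400),interpolation=cv2.INTER_CUBIC)
cv2.imwrite("pics/end.png",np.hstack([b,cv2.resize(a,(400,400),interpolation=cv2.INTER_CUBIC)]))
E
```

```text
t: 20.9
tcp_pos: [0.471, -0.1994, 0.3134]
tool_rot: [3.136, -0.167, 0.003]
force: [-0.2, 0.4, 0.5]
finger_gap: 0.5
gripper_force: 0.0
bridge [0.688  0.0218] -6.12 2.28
```

View pics/end.png

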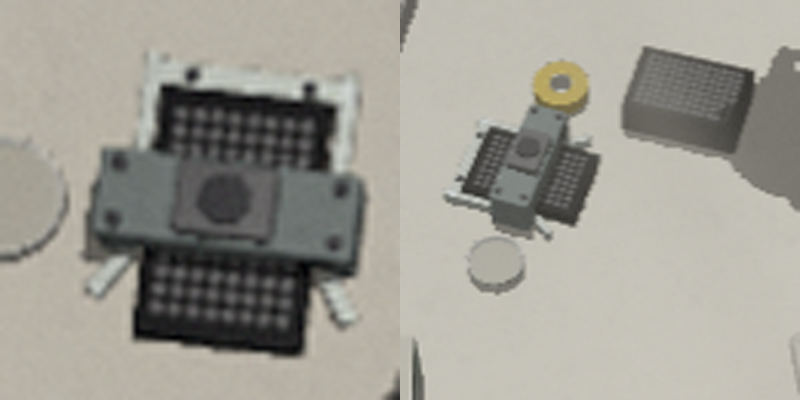

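The plate is under the beam; its front edge (160,86)–(335,104) meets the stop bar and about 42 mm protrudes. The deep block, dish and tape are in place. One numeric check.

```bash
python3 - <<'E'
from m import *
u=lambda L:np.array(L)*75/400+[240,155]
p,r=fit("top",[(.064,.043,.015),(.064,-.043,.015),(-.064,-.043,.015),(-.064,.043,.015)],u([(161,86),(336,104),(302,355),(134,338)]),[.69,.03,-.1]);print(p,r,rel(p))
a=cv2.imread("pics/top0.png").astype(int);c=cv2.imread("pics/top4.png").astype(int)
# dark profile perpendicular to the stop, left / mid / right
for v in(-.035,-.02,0,.02,.035):
    row=[]
    for s in np.arange(.056,.078,.002):
        q=w2px("top",[b[0]+np.cos(b[2])*s-np.sin(b[2])*v,b[1]+np.sin(b[2])*s+np.cos(b[2])*v,.012])
        row.append(int(cv2.getRectSubPix(c.mean(2).astype(np.float32),(1,1),tuple(map(float,q)))[0,0]))
    print(v,row)
E
```

```text
bridge [0.688  0.0218] -6.12 2.28
[ 0.68728355  0.02120344 -0.09548824] 0.48672873751382895 (array([-0.6, -0.7]), np.float64(0.6))
-0.035 [30, 28, 30, 32, 52, 94, 151, 184, 196, 192, 184]
-0.02 [54, 26, 29, 27, 48, 122, 169, 190, 190, 190, 182]
0 [42, 30, 27, 25, 36, 123, 173, 195, 188, 190, 182]
0.02 [38, 30, 28, 27, 24, 100, 159, 189, 185, 188, 190]
0.035 [46, 30, 27, 28, 56, 99, 144, 138, 133, 137, 160]
```

The dark-to-bright transition is uniform across the width: flush, with no gap, and the plate is within 1 mm of the bridge's origin. Handing in.

```bash
python3 -c "
from plant import manip
print(manip.job_done())"
```

```text
the job is handed in; nothing more can be done
None
```

The shallow black plate is under the bridge and flush against the end stop, pushed only from outside with the fingers; the block, dish and tape look unmoved, and the job was handed in at about 21 s of the 51 s allowed.

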